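# Fit the spacer module on the terminal rail and hold the end stop tight

## Task

In the open grey junction box, stand the loose spacer module on the rail in the one gap of the row that is wide enough for it, pushed fully down over the rail, and let go of it. Then slide the end stop next to it along the rail until the spacer is squeezed flush between that end stop and the terminals, and finish while still pressing the end stop firmly there, as you would while a colleague tightens its screw. Leave the tools and parts lying around where they are.

Things in the scene. Friction and masses are not known exactly. Their poses are not given: they have to be found in the camera images.
- enclosure: Open-topped grey junction box fixed to the worktop, 150 (x) x 232 (y) x 50 mm high, walls 3.5 mm; origin on the worktop under its centre. Inside, along its y axis, a steel rail carries a row: end stop, terminal group, terminal group, end stop. 40 mm are free between each end stop's outer side and the box wall. Yaw up to 0.3 rad either way. Three black cable glands on its +x wall.
- rail_mid (a point): Middle of the steel mounting rail, on its top, 19 mm above the worktop. The rail runs along the box's y axis, 170 mm long, 35 mm wide. A low brass bar (up to 14 mm above the worktop) lies beside it at x = +52 mm.
- terminals_long: Longer group of grey terminal blocks, fixed on the rail, on the left or on the right: 44 mm along the rail (y), 42 mm wide (x), top 64 mm above the worktop. Origin: its middle, at the height of the rail's top. The gap to its end stop is only 8 to 13 mm, the gap between the two groups 10 to 14 mm.
- terminals_short: Shorter group of grey terminal blocks, fixed on the rail: 20 mm along the rail (y), otherwise like the longer group. Origin: its middle, at the height of the rail's top. The gap between it and its end stop is 20 to 25 mm at the start: the only one that takes the spacer.
- spacer: Loose grey module standing on two feet, about 50 g, same either way round: 17 mm thick (its y), 74 mm high, 60 mm long (its x), above 26 mm height a nose 44 mm long (x). A notch under it, 39 mm wide (x), 6 mm deep, goes over the rail, so its x lies across the rail; seated, the feet's bottom is 13 mm above the worktop and the nose stands 23 mm above the terminals. Origin: bottom of the feet, middle.
- stop_left_face (a point): Middle of the inner face of the end stop at the box's +y end, 39 mm above the worktop. The end stop is a dark grey block sliding on the rail, 42 mm wide (x), 16 mm along the rail; face plate up to 61 mm above the worktop, body up to 49 mm, in its middle a tower 24 mm wide (x) with a screw, up to 65 mm. Its outer side is an upright wall 16 mm outwards of the face.
- stop_right_face (a point): The same point on the equal end stop at the box's -y end.
- stop_left (a joint): Slide of the left (+y) end stop in m: 0 at its outer limit, up to 0.011 towards the terminals (-y of the box); starts between 0 and 0.003. Friction about 1.5 N, no spring.
- stop_right (a joint): The same for the right (-y) end stop, growing towards the terminals (+y of the box).
- side_cutter: Bystander: pliers with red handles, 72 x 160 x 19 mm, lying near the front edge. Origin under its middle. Not to be moved.
- screwdriver: Bystander: orange-handled screwdriver, 25 x 186 x 24 mm, lying near the front edge. Origin under its middle. Not to be moved.
- ferrule_tin: Bystander: round white tin, 64 mm across, 30 mm high. Origin under its middle. Not to be moved.
- spare_terminal: Bystander: grey terminal block lying flat, 42 x 44 x 8 mm. Origin under its middle. Not to be moved.
- tape_measure: Bystander: yellow tape measure, 37 x 76 x 64 mm. Origin under its middle. Not to be moved.
- marker_pen: Bystander: white and red marker pen, 15 x 126 x 16 mm. Origin under its middle. Not to be moved.
Mind the look-alikes: they are no part of the job. What is meant by the spacer is not purple, and is the smaller of those in its own colour.

How it is judged:
By the outcome, as a careful person would: the job done as asked, in the order asked, and still so for the second after the job is handed in, while the arm keeps its last pose, push and grip.
It also fails if it takes over 48 s, if anything falls off the work surface, if the arm or the gripper's body presses on something with over 40 N, if the wrist force passes 120 N, or if a joint passes its speed limit or range.

## Robot

A 6-joint arm with a two-finger parallel gripper is mounted at the origin on a cart in front of the work surface, level with it; the furniture and walls round the work are solid. World frame = base frame: x ahead of the robot, y to its left, z up, the work surface at z = 0. Lengths are in m, angles in rad, forces in N, time in s.
With the tool pointing down it reaches from about 0.375 to 0.9 m from the base axis. Payload 3.1 kg.
Tool frame: the origin (TCP) lies between the finger pads; the fingertips stand 17 mm ahead of it and the grasp point (between the pads) lies 2 mm behind it (robot.nose_length is the distance from the TCP to the fingertips, in m); z points along the fingers, y is the line along which they close (so a half turn about z gives the same grasp; the last joint's range is limited). The gripper opens to 87 mm and grips with 3 to 60 N. Pads are 19 mm wide; open, the fingers measure 117 mm over their backs; the gripper's body (75 mm by 190 mm) begins 51 mm behind the grasp point.
Start: joints at [-1.367, 0.527, 1.433, -0, 1.181, -0.178], TCP at [0.233, -0.58, 0.24] pointing down, gripper open.
Joint ranges: [-3.08, 3.08], [-0.75, 2.2], [0.22, 2.44], [-1.43, 4.57], [0, 2.65], [-2.85, 2.85]. Speed limits (rad/s): [2.79, 2.79, 3.14, 3.14, 3.14, 3.14].

## Interface

Orientations are given as a unit quaternion [x, y, z, w].
In Python, from rig import robot, cams gives the robot as it stands.
- The arm moves only by the shell command python3 -m pendant 'ROWS' [FORCE]. ROWS is JSON, a list of rows, each an object with "jaw": the opening, from 0 (shut) to 1 (fully open); "linear": the shift along the tool's x, y, z in cm, a list of three; "twist": the turn about the tool's z in degrees. A call has 1 to 12 rows; each row shifts and turns the commanded pose from where the row before left it, along the tool's axes as they then stand; what a row does not reach is not made up. A row lasts 1/12 s, in which the tool goes at most 41.7 mm and 7.16 degrees, less where a joint would pass 70% of its speed; a pose out of reach is approached as far as the arm can. A call is refused whole if a number of a shift passes 4.17 or a number of a turn 7.16, either way. A call with a gripper value outside its range is refused whole. The fingers move at their own pace and stop on an object; FORCE is the grip in N (left out, the last holds). Time passes only in rows, so rows that do not move let the fingers close. It gives the time, the measured TCP pose, the force, the opening and the grip force at its end, in the units of the state.
- robot.get_obs(): the state, without advancing time (a new reading comes with each control period).
- cams.camera(name): name is "side" or "top" or "wrist"; returns a dict with "color" (480x640x3 uint8, blue, green, red), "depth" (480x640 float32, m along the optical axis (not along the pixel's ray), 0 where there is no reading), "fov_y" (degrees; the focal length in pixels is half the picture's height over the tangent of half this angle, whatever the lens; pixels are square), "cx", "cy" (the principal point, pixels), "view" (4x4, takes a point from world to camera coordinates). Camera axes: x right, y down, z forward; pixel columns grow to the right and rows downward; lengths in m; the calibration is good to about 2 mm. A picture is of the moment at which its call begins.
- robot.hand_in(): hands the job in; it is judged then, once.
The state is a dict: "time": time; "q": joint angles; "joint_velocities": joint speeds; "joint_torque": joint torques, N m; "position": TCP position; "tool_rot": TCP orientation; "ft_force": force on the tool from outside, world axes, zero at the start; "moment": the same for the moment, N m; "grip_width": finger opening in m; "grip_force": force on a finger pad.
Only numpy, scipy, OpenCV 4.12 (cv2) and the standard library are available. Lean on these libraries where they do the work, as an engineer would, in place of code of your own. Each camera call takes 0.05 s, during which the arm holds its last target. There are 200 camera calls.

## Working session

There is one attempt and no reset: what is moved stays moved. The work goes in short steps, Python scripts to look and compute and a shell command to move; the robot and the scene stay as the last step left them, time stands still between calls to the robot, and variables do not carry over. Pictures are saved under pics/ and viewed, at most 10 in all, crops included, and the job is handed in when it is done.

```bash
mkdir -p pics; ls
cat > h.py <<'E'
import numpy as np, cv2, json
from rig import robot, cams
def shot(n):
    c=cams.camera(n); np.savez(f'{n}.npz',**c); return c
def load(n): return dict(np.load(f'{n}.npz'))
def pts(c):
    h,w=c['depth'].shape; f=h/2/np.tan(np.radians(float(c['fov_y']))/2)
    v,u=np.mgrid[:h,:w]; z=c['depth']
    P=np.stack([(u-c['cx'])/f*z,(v-c['cy'])/f*z,z],-1)
    T=np.linalg.inv(c['view']); return P@T[:3,:3].T+T[:3,3]
def proj(c,p):
    h=c['depth'].shape[0]; f=h/2/np.tan(np.radians(float(c['fov_y']))/2)
    q=c['view'][:3,:3]@p+c['view'][:3,3]; return q[:2]/q[2]*f+[c['cx'],c['cy']]
E
python3 - <<'E'
from h import *
o=robot.get_obs();print(o['time'],o['position'],o['tool_rot'])
for n in ['top','side']:
    c=shot(n); cv2.imwrite(f'pics/{n}1.png',c['color']); print(n,c['fov_y'],np.linalg.inv(c['view'])[:3].round(3))
E
```

```text
pics
0.0 [ 0.23334804 -0.57905471  0.23857085] [ 9.81737076e-01  1.90239680e-01 -8.05526724e-06 -1.08553106e-03]
top 52.2244805219709 [[-0.015 -0.998  0.054  0.444]
 [-1.     0.014 -0.02  -0.09 ]
 [ 0.019 -0.054 -0.998  1.236]]
side 57.813586935895884 [[-0.95  -0.169  0.263  0.258]
 [-0.312  0.538 -0.783  0.623]
 [-0.009 -0.826 -0.564  0.597]]
```

View pics/top1.png

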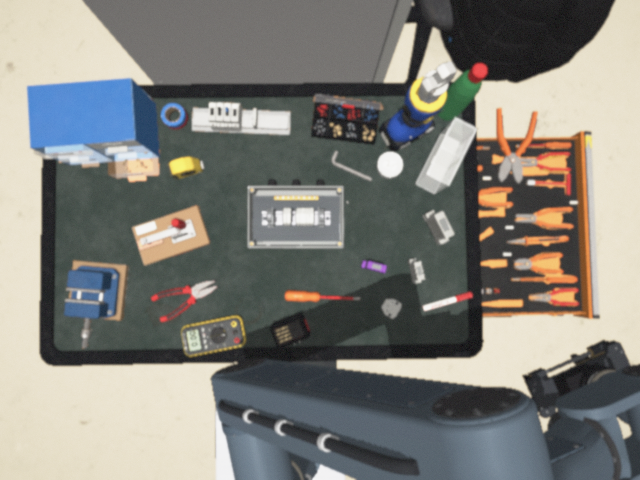

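View pics/side1.png

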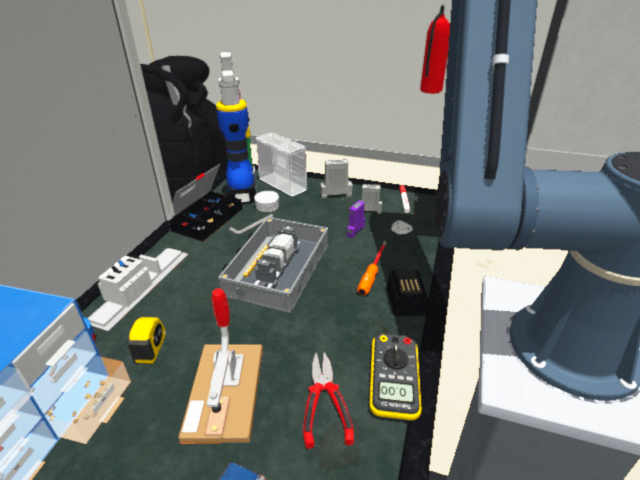

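Top view: box at (296,216). Spacer look-alikes: purple (374,266), large grey (439,226), small grey (417,270), flat grey (391,308: the spare terminal). By the description I choose the small grey one at (417,270), which is (372,198) in the side view. Next I check it in a close crop.

Run:
```python
from h import *
c=load('top');I=c['color'];s=load('side')['color']
a=cv2.resize(I[180:255,240:352],(800,536),interpolation=cv2.INTER_CUBIC)[:, :]
b=np.hstack([cv2.resize(I[200:290,360:460],(400,360),interpolation=cv2.INTER_CUBIC),cv2.resize(s[150:240,315:415],(400,360),interpolation=cv2.INTER_CUBIC)])
cv2.imwrite('pics/box.png',a);cv2.imwrite('pics/sp.png',b)
P=pts(c)
for n,(u0,u1,v0,v1) in dict(small=(400,432,252,288),big=(420,460,202,248)).items():
    R=P[v0:v1,u0:u1].reshape(-1,3)
    for lo,hi in [(.01,.03),(.03,.12)]:
        Q=R[(R[:,2]>lo)&(R[:,2]<hi)]
        if len(Q)>5:
            r=cv2.minAreaRect((Q[:,:2]*1000).astype(np.float32));print(n,lo,len(Q),np.median(Q[:,2]),np.percentile(Q[:,2],95),r)
# box
R=P[175:260,235:355].reshape(-1,3)
Q=R[(R[:,2]>.035)&(R[:,2]<.056)]
print('box',cv2.minAreaRect((Q[:,:2]*1000).astype(np.float32)))
print('floor',np.median(P[330,150:170,2]))
```

```text
small 0.01 73 0.024515014206133 0.02880941328465365 ((437.1473693847656, -340.30572509765625), (60.53740310668945, 16.25214385986328), 11.254634857177734)
small 0.03 199 0.072535205837158 0.07732503098684955 ((440.27044677734375, -340.25946044921875), (49.89064025878906, 18.424560546875), 12.679875373840332)
big 0.01 69 0.022236789055328332 0.028467178586608233 ((542.5317993164062, -385.0322265625), (84.5069351196289, 19.48693084716797), 12.32862663269043)
big 0.03 540 0.09715887592885075 0.10656732824347796 ((544.2335815429688, -395.77001953125), (84.2016830444336, 26.459980010986328), 27.27417755126953)
box ((581.7435302734375, -47.80021667480469), (234.57864379882812, 168.8791961669922), 89.24003601074219)
floor -0.0008788804638665271
```

View pics/box.png

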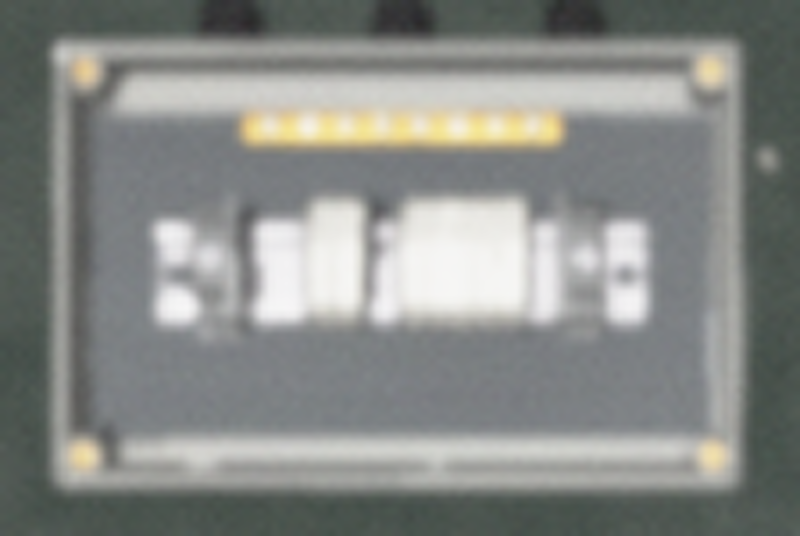

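View pics/sp.png

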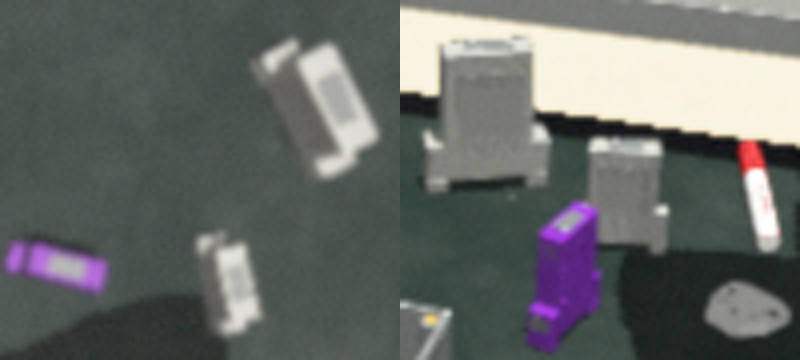

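Top crop: the small grey module at crop (230,280) is the narrower of the two greys, upright with feet, so it is the spacer. In the box crop, the wide gap lies between the left end stop (x≈240) and the short group (x≈305). The long group is on the right. I move above the spacer next.

```bash
cat >> h.py <<'E'
from scipy.spatial.transform import Rotation as Ro
def plan(x,y,z,yaw,n,ref=None):
    "yaw: world angle (deg) of tool x; n rows of equal shift+twist"
    o=robot.get_obs(); R=Ro.from_quat(o['tool_rot']).as_matrix(); p=np.array(o['position'])
    y0=np.degrees(np.arctan2(R[1,0],R[0,0])); d=(yaw-y0+180)%360-180; tw=-d/n
    S=sum((R@Ro.from_euler('z',k*tw,degrees=True).as_matrix() for k in range(n)))
    s=np.linalg.solve(S,np.array([x,y,z])-p)*100
    print('t',round(o['time'],2),'p',np.round(p,4),'yaw',round(y0,2),'tilt',np.round(R[2],3),'-> n',n,'lin',s.round(3),'tw',round(tw,3))
E
python3 -c "
from h import *
plan(.438,-.34,.2,102,12); plan(.438,-.34,.2,102,14)"
```

```text
t 0.1 p [ 0.2333 -0.5791  0.2387] yaw 21.93 tilt [ 0.    -0.002 -1.   ] -> n 12 lin [2.811 0.455 0.325] tw -6.672
t 0.1 p [ 0.2333 -0.5791  0.2387] yaw 21.93 tilt [ 0.    -0.002 -1.   ] -> n 14 lin [2.406 0.41  0.279] tw -5.719
```

```bash
python3 -m pendant '[{"jaw":1,"linear":[2.81,0.45,0.32],"twist":-6.67},{"jaw":1,"linear":[2.81,0.45,0.32],"twist":-6.67},{"jaw":1,"linear":[2.81,0.45,0.32],"twist":-6.67},{"jaw":1,"linear":[2.81,0.45,0.32],"twist":-6.67},{"jaw":1,"linear":[2.81,0.45,0.32],"twist":-6.67},{"jaw":1,"linear":[2.81,0.45,0.32],"twist":-6.67},{"jaw":1,"linear":[2.81,0.45,0.32],"twist":-6.67},{"jaw":1,"linear":[2.81,0.45,0.32],"twist":-6.67},{"jaw":1,"linear":[2.81,0.45,0.32],"twist":-6.67},{"jaw":1,"linear":[2.81,0.45,0.32],"twist":-6.67},{"jaw":1,"linear":[2.81,0.45,0.32],"twist":-6.67},{"jaw":1,"linear":[2.81,0.45,0.32],"twist":-6.67}]' 20
python3 - <<'E'
from h import *
import time
c=cams.camera('wrist');c=shot('wrist'); cv2.imwrite('pics/w1.png',c['color'])
plan(.438,-.34,.2,102,1)
P=pts(c); print(proj(c,np.array([.438,-.34,.074])),np.linalg.inv(c['view'])[:3,3])
E
```

```text
time: 1.1
position: [0.4383, -0.339, 0.2006]
tool_rot: [0.627, 0.779, 0.0, -0.0]
ft_force: [-0.0, 0.1, -0.4]
grip_width: 0.0868
grip_force: 0.0
t 1.2 p [ 0.4366 -0.3347  0.1999] yaw 102.28 tilt [ 0.007 -0.003 -1.   ] -> n 1 lin [-0.544  0.024 -0.016] tw 0.28
[314.82593471 248.43850621] [ 0.41971929 -0.25644147  0.34531472]
```

View pics/w1.png

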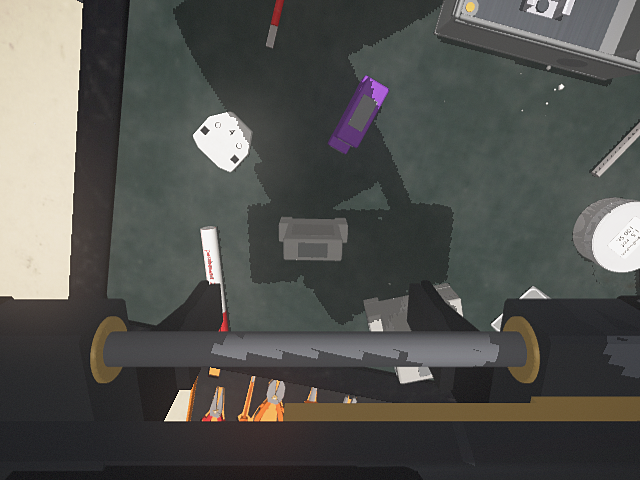

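The wrist view shows the spacer upright at (313,240), its nose top lying between about (297,243) and (330,258), between the open fingers' columns. I measure its pose from depth.

Run:
```python
from h import *
c=load('wrist');P=pts(c)
R=P[205:275,262:362].reshape(-1,3)
for lo,hi in [(.018,.028),(.03,.066),(.068,.085)]:
    Q=R[(R[:,2]>lo)&(R[:,2]<hi)]
    print(lo,len(Q),np.median(Q[:,2]),cv2.minAreaRect((Q[:,:2]*1000).astype(np.float32)))
plan(.438,-.34,.2,102,1)
```

```text
0.018 440 0.02532654548862287 ((436.07342529296875, -340.98577880859375), (60.7564697265625, 17.15022850036621), 11.725172996520996)
0.03 615 0.05019811920674894 ((434.6329040527344, -333.1219787597656), (43.59630584716797, 1.6999268531799316), 11.485273361206055)
0.068 1348 0.07381337280458633 ((436.3663635253906, -340.983154296875), (44.42606735229492, 17.580604553222656), 10.908595085144043)
t 1.2 p [ 0.4366 -0.3347  0.1999] yaw 102.28 tilt [ 0.007 -0.003 -1.   ] -> n 1 lin [-0.544  0.024 -0.016] tw 0.28
```

```bash
python3 -m pendant '[{"jaw":1,"linear":[-0.6,0,0],"twist":0.9},{"jaw":1,"linear":[0,0,2]},{"jaw":1,"linear":[0,0,2]},{"jaw":1,"linear":[0,0,2]},{"jaw":1,"linear":[0,0,2]},{"jaw":1,"linear":[0,0,0]},{"jaw":1,"linear":[0,0,0]}]'
python3 -c "
from h import *
plan(.4363,-.341,.058,101.4,3)"
```

```text
t 1.2 p [ 0.4366 -0.3347  0.1999] yaw 102.28 tilt [ 0.007 -0.003 -1.   ] -> n 3 lin [-0.235 -0.041  4.728] tw 0.293invalid input
```

```bash
python3 -m pendant '[{"jaw":1,"linear":[-0.6,0,0],"twist":0.9},{"jaw":1,"linear":[0,0,2],"twist":0},{"jaw":1,"linear":[0,0,2],"twist":0},{"jaw":1,"linear":[0,0,2],"twist":0},{"jaw":1,"linear":[0,0,2],"twist":0},{"jaw":1,"linear":[0,0,0],"twist":0},{"jaw":1,"linear":[0,0,0],"twist":0}]'
python3 -c "
from h import *
plan(.4363,-.341,.058,101.4,3)"
```

```text
time: 1.78
position: [0.4386, -0.3477, 0.1203]
tool_rot: [0.637, 0.771, 0.0, -0.001]
ft_force: [0.1, 0.1, 0.7]
grip_width: 0.087
grip_force: 0.0
t 1.78 p [ 0.4386 -0.3477  0.1203] yaw 100.93 tilt [ 0.001 -0.001 -1.   ] -> n 3 lin [ 0.231 -0.031  2.078] tw -0.156
```

```bash
python3 -m pendant '[{"jaw":1,"linear":[0.69,-0.09,0],"twist":-0.5},{"jaw":1,"linear":[0,0,1],"twist":0},{"jaw":1,"linear":[0,0,1],"twist":0},{"jaw":1,"linear":[0,0,1],"twist":0},{"jaw":1,"linear":[0,0,0],"twist":0},{"jaw":1,"linear":[0,0,0],"twist":0},{"jaw":1,"linear":[0,0,0],"twist":0}]'
python3 -c "
from h import *
plan(.4363,-.341,.058,101.4,3)"
```

```text
time: 2.37
position: [0.4368, -0.3398, 0.091]
tool_rot: [0.632, 0.775, 0.0, -0.0]
ft_force: [0.9, 0.2, 0.5]
grip_width: 0.0872
grip_force: 0.0
t 2.37 p [ 0.4368 -0.3398  0.091 ] yaw 101.58 tilt [ 0. -0. -1.] -> n 3 lin [-0.036 -0.025  1.101] tw 0.059
```

```bash
python3 -m pendant '[{"jaw":1,"linear":[-0.1,-0.05,1.1],"twist":0.1},{"jaw":1,"linear":[0,0,1.1],"twist":0},{"jaw":1,"linear":[0,0,1.1],"twist":0},{"jaw":0.55,"linear":[0,0,0],"twist":0},{"jaw":0.55,"linear":[0,0,0],"twist":0},{"jaw":0.3,"linear":[0,0,0],"twist":0},{"jaw":0.3,"linear":[0,0,0],"twist":0},{"jaw":0.3,"linear":[0,0,0],"twist":0},{"jaw":0.3,"linear":[0,0,0],"twist":0}]' 25
python3 -c "
from h import *
plan(.4363,-.341,.058,101.4,3)"
```

```text
time: 3.12
position: [0.4366, -0.341, 0.0586]
tool_rot: [0.633, 0.774, -0.0, 0.0]
ft_force: [-0.3, -0.9, 0.4]
grip_width: 0.0549
grip_force: 0.0
t 3.12 p [ 0.4366 -0.341   0.0586] yaw 101.48 tilt [-0.001  0.    -1.   ] -> n 3 lin [ 0.002 -0.011  0.018] tw 0.026
```

```bash
python3 -m pendant '[{"jaw":0.3,"linear":[0,0,0],"twist":0},{"jaw":0.3,"linear":[0,0,0],"twist":0},{"jaw":0.3,"linear":[0,0,0],"twist":0},{"jaw":0.3,"linear":[0,0,0],"twist":0},{"jaw":0.3,"linear":[0,0,0],"twist":0},{"jaw":0.3,"linear":[0,0,0],"twist":0}]' 25
python3 -c "
from h import *
plan(.4363,-.341,.058,101.4,3);print(robot.get_obs()['grip_width'],robot.get_obs()['grip_force'])"
```

```text
time: 3.62
position: [0.4365, -0.341, 0.0585]
tool_rot: [0.633, 0.774, -0.0, 0.0]
ft_force: [-0.4, 0.2, 3.3]
grip_width: 0.0439
grip_force: 25.0
t 3.62 p [ 0.4365 -0.341   0.0585] yaw 101.47 tilt [-0.  0. -1.] -> n 3 lin [ 0.    -0.008  0.015] tw 0.024
0.043933793259273136 25.00054072123021
```

```bash
python3 -m pendant '[{"jaw":0.3,"linear":[0,0,-1.3],"twist":0},{"jaw":0.3,"linear":[0,0,-2.6],"twist":0},{"jaw":0.3,"linear":[0,0,-2.6],"twist":0},{"jaw":0.3,"linear":[0,0,-2.6],"twist":0},{"jaw":0.3,"linear":[0,0,-2.6],"twist":0},{"jaw":0.3,"linear":[0,0,-1.3],"twist":0},{"jaw":0.3,"linear":[0,0,0],"twist":0}]' 25
python3 - <<'E'
from h import *
c=load('top');P=pts(c)
for n,u,v in [('short',240+335/7.14,180+265/7.14),('long',240+465/7.14,180+265/7.14),('gap rail',240+275/7.14,180+265/7.14)]: print(n,P[int(v),int(u)].round(4))
g=P[int(180+265/7.14),int(240+275/7.14)]
plan(g[0],g[1]-.085,.2,90,10)
print(robot.get_obs()['grip_width'])
E
```

```text
time: 4.2
position: [0.4378, -0.3422, 0.1912]
tool_rot: [0.633, 0.774, -0.001, 0.003]
ft_force: [0.6, -0.4, -0.9]
grip_width: 0.0437
grip_force: 25.0
short [ 0.5717 -0.0264  0.0623]
long [ 0.571  -0.072   0.0634]
gap rail [ 0.5779 -0.0033  0.0078]
t 4.2 p [ 0.4378 -0.3422  0.1912] yaw 101.48 tilt [-0.006  0.003 -1.   ] -> n 10 lin [ 2.373  1.675 -0.095] tw 1.148
0.04368663618469331
```

```bash
python3 -m pendant '[{"jaw":0.3,"linear":[2.37,1.65,-0.1],"twist":1.15},{"jaw":0.3,"linear":[2.37,1.65,-0.1],"twist":1.15},{"jaw":0.3,"linear":[2.37,1.65,-0.1],"twist":1.15},{"jaw":0.3,"linear":[2.37,1.65,-0.1],"twist":1.15},{"jaw":0.3,"linear":[2.37,1.65,-0.1],"twist":1.15},{"jaw":0.3,"linear":[2.37,1.65,-0.1],"twist":1.15},{"jaw":0.3,"linear":[2.37,1.65,-0.1],"twist":1.15},{"jaw":0.3,"linear":[2.37,1.65,-0.1],"twist":1.15},{"jaw":0.3,"linear":[2.37,1.65,-0.1],"twist":1.15},{"jaw":0.3,"linear":[2.37,1.65,-0.1],"twist":1.15},{"jaw":0.3,"linear":[0,0,0],"twist":0},{"jaw":0.3,"linear":[0,0,0],"twist":0}]' 25
python3 - <<'E'
from h import *
c=shot('wrist'); cv2.imwrite('pics/w2.png',c['color']); plan(.575,-.087,.2,90,1)
E
```

```text
time: 5.2
position: [0.5739, -0.086, 0.1965]
tool_rot: [0.706, 0.708, -0.001, -0.001]
ft_force: [-0.9, -1.4, -0.2]
grip_width: 0.0438
grip_force: 25.0
t 5.25 p [ 0.5733 -0.087   0.1966] yaw 90.07 tilt [ 0.    -0.003 -1.   ] -> n 1 lin [-0.004  0.166 -0.342] tw 0.073
```

View pics/w2.png

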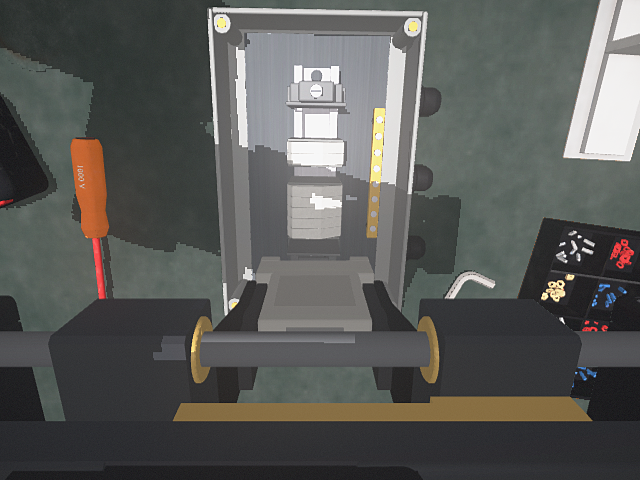

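The wrist view shows the held spacer at the bottom, around (315,295). The left end stop's plate is at (316,104), the short group at (316,152) with the wide gap at (316,122) between them, and the long group at (314,210). I measure the gap from depth.

Run:
```python
from h import *
c=load('wrist');P=pts(c)
def rect(n,u0,u1,v0,v1,lo,hi):
    R=P[v0:v1,u0:u1].reshape(-1,3);Q=R[(R[:,2]>lo)&(R[:,2]<hi)]
    r=cv2.minAreaRect((Q[:,:2]*1000).astype(np.float32)); q=np.percentile(Q[:,:2]*1000,[1,99],axis=0)
    print(n,len(Q),np.round(np.median(Q[:,2]),4),np.round(r[0],1),np.round(r[1],1),round(r[2],2),'pct',q.round(1).tolist())
rect('short',280,352,132,170,.058,.07)
rect('long',280,352,172,245,.058,.07)
rect('plate',280,352,85,112,.056,.063)
rect('rail gap',280,352,100,142,.014,.024)
rect('box rim',200,430,5,260,.046,.054)
rect('spacer top?',255,375,255,335,.08,.2)
# rail edges at gap rows and spacer
for v in (118,122,128): 
    row=P[v,270:365]; m=(row[:,2]>.013)&(row[:,2]<.025); print(v,row[m][[0,-1]].round(4).tolist())
```

```text
short 1056 0.0629 [573.7 -26.4] [19.7 38. ] 88.32 pct [[554.8, -34.9], [588.1, -17.6]]
long 2317 0.0629 [571.4 -69.3] [43.  34.9] 88.92 pct [[554.1, -89.6], [586.7, -49.7]]
plate 232 0.0612 [573.9   7.2] [ 2.8 41. ] 89.17 pct [[553.7, 5.5], [594.2, 8.5]]
rail gap 491 0.0189 [573.8  -2.5] [45.4 28.5] 0.02 pct [[552.8, -16.7], [595.7, 11.7]]
box rim 5700 0.0493 [573.5 -22.1] [182.2 151.7] 89.19 pct [[498.3, -110.1], [648.9, 68.3]]
spacer top? 5484 0.1759 [573.6 -80.2] [60.9 10.1] 0.01 pct [[544.9, -82.4], [602.2, -76.6]]
118 [[0.5566, -0.0019, 0.019], [0.5905, -0.0019, 0.0181]]
122 [[0.5565, -0.005, 0.0186], [0.5906, -0.0049, 0.0172]]
128 [[0.5565, -0.0097, 0.019], [0.5905, -0.0096, 0.0189]]
```

Run:
```python
from h import *
c=load('wrist');P=pts(c)
for v in range(256,336,8): print(v,P[v,[262,275,290,315,345,355,368]][:,1:].round(4).tolist())
plan(.5735,-.0055,.196,89.2,4)
```

```text
256 [[-0.1237, 0.007], [-0.1242, 0.0055], [-0.109, 0.0493], [-0.1047, 0.0613], [-0.1237, 0.0066], [-0.0776, 0.1393], [-0.1239, 0.0057]]
264 [[-0.0783, 0.1507], [-0.0781, 0.151], [-0.0779, 0.1515], [-0.0778, 0.1516], [-0.0778, 0.1517], [-0.078, 0.1511], [-0.078, 0.1509]]
272 [[-0.0782, 0.1623], [-0.0785, 0.1615], [-0.0782, 0.1624], [-0.0779, 0.163], [-0.0776, 0.1635], [-0.0782, 0.162], [-0.0783, 0.1617]]
280 [[-0.0815, 0.1648], [-0.0775, 0.1744], [-0.0778, 0.1735], [-0.0776, 0.1739], [-0.0779, 0.1732], [-0.078, 0.1728], [-0.0818, 0.1638]]
288 [[-0.0762, 0.1865], [-0.0777, 0.1831], [-0.0784, 0.1816], [-0.078, 0.1824], [-0.0778, 0.1827], [-0.0782, 0.1818], [-0.077, 0.1845]]
296 [[-0.0762, 0.1948], [-0.0779, 0.1911], [-0.0782, 0.1904], [-0.0775, 0.1919], [-0.0775, 0.1919], [-0.0784, 0.1897], [-0.0769, 0.193]]
304 [[-0.0787, 0.1972], [-0.078, 0.1987], [-0.0777, 0.1992], [-0.0781, 0.1982], [-0.0771, 0.2002], [-0.0779, 0.1987], [-0.0772, 0.1999]]
312 [[-0.0783, 0.2051], [-0.0783, 0.205], [-0.0786, 0.2045], [-0.0777, 0.206], [-0.078, 0.2054], [-0.0781, 0.2052], [-0.0783, 0.2048]]
320 [[-0.0786, 0.211], [-0.0783, 0.2115], [-0.0787, 0.2107], [-0.0783, 0.2114], [-0.0786, 0.2108], [-0.0783, 0.2113], [-0.0783, 0.2113]]
328 [[-0.0816, 0.2117], [-0.081, 0.2127], [-0.081, 0.2127], [-0.0818, 0.2112], [-0.0811, 0.2124], [-0.0812, 0.2122], [-0.0814, 0.2118]]
t 5.25 p [ 0.5733 -0.087   0.1966] yaw 90.07 tilt [ 0.    -0.003 -1.   ] -> n 4 lin [ 2.037 -0.005  0.016] tw 0.218
```

```bash
python3 -m pendant '[{"jaw":0.3,"linear":[2,0,0],"twist":0.2},{"jaw":0.3,"linear":[2,0,0],"twist":0.2},{"jaw":0.3,"linear":[2,0,0],"twist":0.2},{"jaw":0.3,"linear":[2.1,0,0],"twist":0.2},{"jaw":0.3,"linear":[0,0,2],"twist":0},{"jaw":0.3,"linear":[0,0,2],"twist":0},{"jaw":0.3,"linear":[0,0,2],"twist":0},{"jaw":0.3,"linear":[0,0,0],"twist":0},{"jaw":0.3,"linear":[0,0,0],"twist":0},{"jaw":0.3,"linear":[0,0,0],"twist":0}]' 25
python3 - <<'E'
from h import *
plan(.5735,-.006,.13,89.2,1)
E
```

```text
time: 6.08
position: [0.5748, -0.0076, 0.1385]
tool_rot: [0.713, 0.702, 0.0, 0.0]
ft_force: [0.8, -0.3, -0.3]
grip_width: 0.0436
grip_force: 25.0
t 6.08 p [ 0.5748 -0.0076  0.1385] yaw 89.1 tilt [-0.  0. -1.] -> n 1 lin [ 0.154 -0.137  0.853] tw -0.104
```

```bash
python3 -m pendant '[{"jaw":0.3,"linear":[0.15,-0.13,0.5],"twist":0},{"jaw":0.3,"linear":[0,0,0],"twist":0},{"jaw":0.3,"linear":[0,0,0],"twist":0},{"jaw":0.3,"linear":[0,0,0],"twist":0}]' 25
python3 - <<'E'
from h import *
c=shot('wrist'); cv2.imwrite('pics/w3.png',c['color']); plan(.5735,-.006,.13,89.2,1)
E
```

```text
time: 6.42
position: [0.5736, -0.0051, 0.1337]
tool_rot: [0.712, 0.702, 0.0, 0.0]
ft_force: [0.0, -0.1, 0.2]
grip_width: 0.0436
grip_force: 25.0
t 6.47 p [ 0.5737 -0.0051  0.1337] yaw 89.17 tilt [-0.     0.001 -1.   ] -> n 1 lin [-0.09  -0.02   0.369] tw -0.026
```

View pics/w3.png

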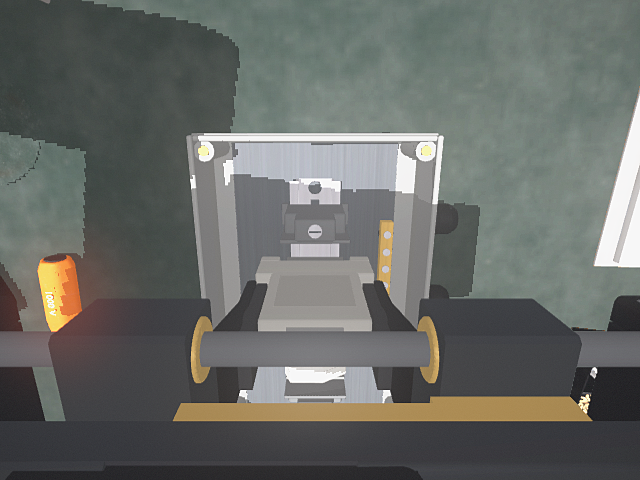

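Run:
```python
from h import *
c=load('wrist');P=pts(c)
def rect(n,u0,u1,v0,v1,lo,hi):
    R=P[v0:v1,u0:u1].reshape(-1,3);Q=R[(R[:,2]>lo)&(R[:,2]<hi)]
    print(n,len(Q),(np.percentile(Q,[1,50,99],axis=0)*1000).round(1).tolist())
rect('plate',275,356,234,250,.0575,.0635)
rect('spacer face',285,345,265,320,.09,.14)
rect('spacer row',255,376,262,275,.08,.14)
rect('rail',280,345,170,200,.016,.022)
rect('tower',300,330,222,240,.0635,.07)
rect('rail gap',280,352,249,262,.014,.024)
```

```text
plate 294 [[553.2, 5.6, 57.7], [574.1, 7.1, 61.0], [594.4, 8.8, 62.7]]
spacer face 2607 [[559.7, 2.3, 90.7], [573.5, 3.0, 118.9], [587.8, 3.7, 139.5]]
spacer row 1482 [[544.7, 1.8, 84.9], [573.4, 2.9, 94.7], [602.6, 3.6, 103.3]]
rail 357 [[556.9, 24.4, 17.2], [585.4, 31.2, 18.9], [591.7, 37.2, 20.2]]
tower 536 [[565.5, 9.6, 64.0], [574.1, 15.2, 65.6], [582.3, 20.2, 68.4]]
rail gap 234 [[554.8, -17.4, 17.5], [573.8, -16.2, 19.5], [592.1, -11.3, 23.9]]
```

```bash
python3 -m pendant '[{"jaw":0.3,"linear":[0,0,1],"twist":0},{"jaw":0.3,"linear":[0,0,1],"twist":0},{"jaw":0.3,"linear":[0,0,1],"twist":0},{"jaw":0.3,"linear":[0,0,1],"twist":0},{"jaw":0.3,"linear":[0,0,1],"twist":0},{"jaw":0.3,"linear":[0,0,0],"twist":0},{"jaw":0.3,"linear":[0,0,0],"twist":0},{"jaw":0.3,"linear":[0,0,0],"twist":0}]' 25
python3 - <<'E'
from h import *
plan(.5735,-.0055,.071,89.2,1)
E
```

```text
time: 7.13
position: [0.5735, -0.0051, 0.083]
tool_rot: [0.712, 0.702, -0.0, -0.0]
ft_force: [-0.1, -0.6, 0.5]
grip_width: 0.0437
grip_force: 25.0
t 7.13 p [ 0.5735 -0.0051  0.083 ] yaw 89.17 tilt [ 0. -0. -1.] -> n 1 lin [-0.043 -0.003  1.198] tw -0.026
```

```bash
python3 -m pendant '[{"jaw":0.3,"linear":[0,0,0.4],"twist":0},{"jaw":0.3,"linear":[0,0,0.4],"twist":0},{"jaw":0.3,"linear":[0,0,0.3],"twist":0},{"jaw":0.3,"linear":[0,0,0.1],"twist":0},{"jaw":0.3,"linear":[0,0,0.1],"twist":0},{"jaw":0.3,"linear":[0,0,0],"twist":0},{"jaw":0.3,"linear":[0,0,0],"twist":0}]' 25
```

```text
time: 7.72
position: [0.5734, -0.005, 0.0714]
tool_rot: [0.712, 0.702, 0.0, 0.0]
ft_force: [-2.6, 0.3, 7.8]
grip_width: 0.0441
grip_force: 25.0
```

```bash
python3 -m pendant '[{"jaw":0.3,"linear":[0,0,0.1],"twist":0},{"jaw":0.3,"linear":[0,0,0],"twist":0},{"jaw":0.3,"linear":[0,0,0],"twist":0}]' 25
python3 -m pendant '[{"jaw":0.3,"linear":[0,0,-0.1],"twist":0},{"jaw":0.66,"linear":[0,0,0],"twist":0},{"jaw":0.66,"linear":[0,0,0],"twist":0},{"jaw":0.66,"linear":[0,0,0],"twist":0},{"jaw":0.66,"linear":[0,0,0],"twist":0},{"jaw":0.66,"linear":[0,0,0],"twist":0},{"jaw":0.66,"linear":[0,0,0],"twist":0}]'
```

```text
time: 7.97
position: [0.5734, -0.0051, 0.0714]
tool_rot: [0.712, 0.702, 0.0, 0.0]
ft_force: [-2.9, -0.1, 14.3]
grip_width: 0.0438
grip_force: 25.0
time: 8.55
position: [0.5733, -0.005, 0.0699]
tool_rot: [0.712, 0.702, -0.0, -0.0]
ft_force: [0.7, -0.1, 0.6]
grip_width: 0.057
grip_force: 0.0
```

```bash
python3 -m pendant '[{"jaw":0.66,"linear":[0,0,-1],"twist":0},{"jaw":0.66,"linear":[0,0,-2],"twist":0},{"jaw":0.66,"linear":[0,0,-2],"twist":0},{"jaw":0.66,"linear":[0,0,-1.5],"twist":0},{"jaw":0.66,"linear":[0,0,0],"twist":0},{"jaw":0.66,"linear":[0,0,0],"twist":0},{"jaw":0.66,"linear":[0,0,0],"twist":0}]'
python3 - <<'E'
from h import *
c=shot('wrist');P=pts(c)
def rect(n,u0,u1,v0,v1,lo,hi):
    R=P[v0:v1,u0:u1].reshape(-1,3);Q=R[(R[:,2]>lo)&(R[:,2]<hi)]
    print(n,len(Q),(np.percentile(Q,[1,50,99],axis=0)*1000).round(1).tolist() if len(Q) else '')
rect('spacer top',250,380,240,400,.083,.092)
rect('shoulder',250,380,240,400,.035,.043)
rect('tower',300,330,215,245,.0635,.07)
rect('plate',275,356,230,255,.0575,.0635)
rect('body',275,356,190,250,.046,.0515)
rect('boxwall',215,410,125,160,.046,.052)
plan(.5741,.038,.13,89.2,3)
cv2.imwrite('pics/w4.png',np.hstack([c['color'][110:350,150:480],shot('side')['color'][200:330,200:350].repeat(2,0).repeat(2,1)[:240]]))
E
```

```text
time: 9.13
position: [0.5729, -0.0049, 0.1348]
tool_rot: [0.712, 0.702, -0.0, -0.0]
ft_force: [0.7, 0.2, 0.2]
grip_width: 0.0573
grip_force: 0.0
spacer top 2434 [[552.0, -13.5, 83.4], [573.5, -4.3, 86.8], [594.7, 3.3, 88.4]]
shoulder 643 [[543.5, -50.0, 35.5], [573.7, -11.7, 38.8], [603.0, 1.4, 42.8]]
tower 659 [[564.5, 8.7, 63.7], [573.2, 15.6, 65.5], [581.5, 21.7, 68.3]]
plate 446 [[552.7, 2.5, 57.6], [574.0, 6.2, 61.0], [594.5, 8.7, 63.4]]
body 562 [[553.7, 2.9, 46.3], [574.0, 16.2, 49.1], [593.4, 22.0, 51.3]]
boxwall 1501 [[515.6, 63.8, 46.1], [572.3, 66.6, 49.4], [628.2, 69.4, 51.2]]
t 9.18 p [ 0.5726 -0.0049  0.1343] yaw 89.17 tilt [ 0.    -0.002 -1.   ] -> n 3 lin [1.431 0.03  0.145] tw -0.01
```

View pics/w4.png

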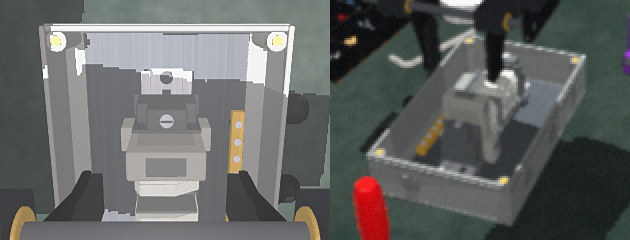

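The crop shows the spacer upright at crop (165,150), between the end stop (165,115) and the short group. Its top is at 86.8 mm, so it is seated. I go behind the end stop with closed fingers.

```bash
python3 -m pendant '[{"jaw":0,"linear":[1.2,0.03,0],"twist":0},{"jaw":0,"linear":[1.2,0.03,0],"twist":0},{"jaw":0,"linear":[1.2,0.03,0],"twist":0},{"jaw":0,"linear":[1.2,0.03,0],"twist":0},{"jaw":0,"linear":[0,0,0],"twist":0},{"jaw":0,"linear":[0,0,0],"twist":0},{"jaw":0,"linear":[0,0,0],"twist":0},{"jaw":0,"linear":[0,0,0],"twist":0},{"jaw":0,"linear":[0,0,0],"twist":0},{"jaw":0,"linear":[0,0,0],"twist":0}]' 10
python3 -c "
from h import *
plan(.5741,.0425,.052,89.2,1)"
```

```text
time: 10.07
position: [0.5754, 0.0424, 0.1352]
tool_rot: [0.712, 0.702, 0.0, 0.0]
ft_force: [0.0, 0.9, 0.2]
grip_width: 0.0024
grip_force: 0.0
t 10.07 p [0.5754 0.0424 0.1352] yaw 89.13 tilt [-0.  0. -1.] -> n 1 lin [ 8.000e-03 -1.290e-01  8.319e+00] tw -0.071
```

```bash
python3 -m pendant '[{"jaw":0,"linear":[0,-0.13,1.6],"twist":0},{"jaw":0,"linear":[0,0,1.7],"twist":0},{"jaw":0,"linear":[0,0,1.7],"twist":0},{"jaw":0,"linear":[0,0,1.7],"twist":0},{"jaw":0,"linear":[0,0,1.6],"twist":0},{"jaw":0,"linear":[0,0,0],"twist":0},{"jaw":0,"linear":[0,0,0],"twist":0}]'
python3 -m pendant '[{"jaw":0,"linear":[-0.2,0,0],"twist":0},{"jaw":0,"linear":[-0.2,0,0],"twist":0},{"jaw":0,"linear":[-0.2,0,0],"twist":0},{"jaw":0,"linear":[-0.2,0,0],"twist":0},{"jaw":0,"linear":[0,0,0],"twist":0},{"jaw":0,"linear":[0,0,0],"twist":0}]'
```

```text
time: 10.65
position: [0.5735, 0.0427, 0.0515]
tool_rot: [0.712, 0.702, -0.001, -0.001]
ft_force: [0.1, 0.3, 0.2]
grip_width: 0.0006
grip_force: 0.0
time: 11.15
position: [0.5741, 0.0347, 0.0526]
tool_rot: [0.712, 0.702, 0.0, 0.0]
ft_force: [0.1, 0.1, 0.2]
grip_width: 0.0003
grip_force: 0.0
```

```bash
python3 -m pendant '[{"jaw":0,"linear":[-0.15,0,0],"twist":0},{"jaw":0,"linear":[-0.15,0,0],"twist":0},{"jaw":0,"linear":[-0.15,0,0],"twist":0},{"jaw":0,"linear":[0,0,0],"twist":0},{"jaw":0,"linear":[0,0,0],"twist":0}]'
python3 -m pendant '[{"jaw":0,"linear":[-0.1,0,0],"twist":0},{"jaw":0,"linear":[-0.1,0,0],"twist":0},{"jaw":0,"linear":[-0.1,0,0],"twist":0},{"jaw":0,"linear":[0,0,0],"twist":0},{"jaw":0,"linear":[0,0,0],"twist":0}]'
```

```text
time: 11.57
position: [0.5739, 0.0305, 0.0522]
tool_rot: [0.712, 0.702, 0.0, 0.0]
ft_force: [-0.2, 0.9, 0.3]
grip_width: 0.0004
grip_force: 0.4
time: 11.98
position: [0.5738, 0.0279, 0.0522]
tool_rot: [0.712, 0.702, 0.0, -0.0]
ft_force: [1.6, 3.6, 1.2]
grip_width: 0.0008
grip_force: 2.2
```

```bash
python3 -m pendant '[{"jaw":0,"linear":[-0.1,0,0],"twist":0},{"jaw":0,"linear":[-0.1,0,0],"twist":0},{"jaw":0,"linear":[0,0,0],"twist":0},{"jaw":0,"linear":[0,0,0],"twist":0}]'
python3 -m pendant '[{"jaw":0,"linear":[-0.1,0,0],"twist":0},{"jaw":0,"linear":[0,0,0],"twist":0},{"jaw":0,"linear":[0,0,0],"twist":0}]'
```

```text
time: 12.32
position: [0.5738, 0.0277, 0.0522]
tool_rot: [0.713, 0.702, 0.001, -0.001]
ft_force: [2.1, 10.9, 1.6]
grip_width: 0.0006
grip_force: 5.7
time: 12.57
position: [0.5738, 0.0277, 0.0522]
tool_rot: [0.713, 0.701, 0.002, -0.001]
ft_force: [2.1, 14.2, 1.9]
grip_width: 0.0004
grip_force: 7.3
```

Run:
```python
from h import *
c=shot('wrist');s=shot('side');t=shot('top')
cv2.imwrite('pics/w5.png',np.hstack([c['color'][200:450,200:440].repeat(2,0).repeat(2,1)[:480,:400],cv2.resize(s['color'][210:330,220:320],(400,480),interpolation=cv2.INTER_CUBIC)]))
```

```text
(no output)
```

View pics/w5.png

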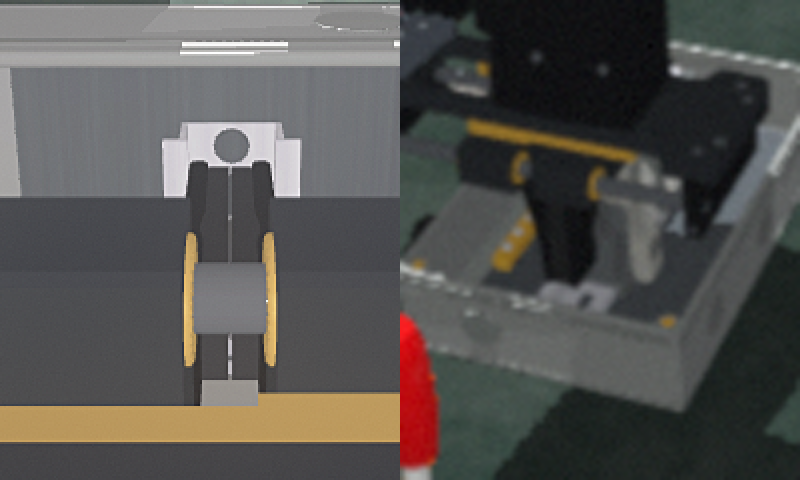

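The left crop (wrist) shows the closed fingers at (230,280) on the rail's end, and the row is hidden behind the gripper. The right crop (side) shows the spacer standing upright at (645,210). I check the spacer's y by depth.

Run:
```python
from h import *
s=load('side');P=pts(s)
R=P[245:285,265:292].reshape(-1,3)
m=(R[:,0]>.54)&(R[:,0]<.556)&(R[:,1]>-.03)&(R[:,1]<.03)&(R[:,2]>.012)&(R[:,2]<.092)
Q=R[m]
for lo,hi in [(.012,.02),(.02,.03),(.03,.037),(.037,.041),(.041,.055),(.055,.075),(.075,.092)]:
    q=Q[(Q[:,2]>lo)&(Q[:,2]<hi)]
    if len(q): print(lo,hi,len(q),(np.percentile(q[:,:2],[2,50,98],axis=0)*1000).round(1).tolist())
# x=544 end face of foot: y-extent by image edges
for v in range(262,282,3):
    print(v,[(u,*(P[v,u]*1000).round(0).astype(int).tolist()) for u in range(274,291,2)])
```

```text
0.012 0.02 37 [[541.7, -13.9], [549.6, 2.8], [554.9, 18.0]]
0.02 0.03 51 [[541.5, -15.7], [549.9, 0.8], [555.2, 16.1]]
0.03 0.037 41 [[541.4, -28.7], [551.0, 0.7], [555.3, 16.7]]
0.037 0.041 37 [[542.2, -28.2], [549.1, -5.1], [554.8, 12.6]]
0.041 0.055 55 [[550.0, -28.9], [552.5, 0.5], [555.9, 15.9]]
0.055 0.075 27 [[549.6, -26.7], [551.9, -1.8], [555.6, 4.5]]
0.075 0.092 21 [[549.4, -16.0], [551.0, -4.9], [555.3, 1.0]]
262 [(274, 557, 3, 60), (276, 553, 2, 61), (278, 551, -2, 58), (280, 549, -8, 53), (282, 551, -22, 43), (284, 552, -35, 33), (286, 553, -47, 24), (288, 558, -68, 6), (290, 498, 60, 117)]
265 [(274, 558, 3, 52), (276, 553, 3, 54), (278, 551, -2, 50), (280, 550, -9, 45), (282, 551, -21, 36), (284, 552, -34, 26), (286, 559, -59, 5), (288, 554, -59, 6), (290, 551, -62, 4)]
268 [(274, 555, 9, 50), (276, 553, 4, 47), (278, 551, -1, 43), (280, 549, -7, 39), (282, 546, -10, 38), (284, 542, -11, 38), (286, 555, -48, 6), (288, 551, -50, 5), (290, 547, -51, 5)]
271 [(274, 553, 15, 48), (276, 555, 2, 36), (278, 551, 1, 37), (280, 548, -2, 35), (282, 541, 2, 40), (284, 541, -7, 33), (286, 550, -38, 7), (288, 547, -40, 6), (290, 542, -41, 6)]
274 [(274, 554, 15, 39), (276, 555, 3, 30), (278, 552, 0, 28), (280, 547, 1, 30), (282, 543, 0, 30), (284, 541, -6, 26), (286, 548, -32, 4), (288, 544, -32, 5), (290, 540, -34, 4)]
277 [(274, 554, 16, 32), (276, 554, 6, 25), (278, 552, 1, 21), (280, 546, 4, 25), (282, 542, 3, 25), (284, 542, -7, 17), (286, 544, -22, 5), (288, 539, -21, 7), (290, 535, -22, 7)]
280 [(274, 554, 15, 24), (276, 554, 8, 18), (278, 550, 6, 17), (280, 548, 0, 13), (282, 544, 0, 14), (284, 544, -11, 5), (286, 540, -12, 5), (288, 537, -14, 4), (290, 533, -16, 4)]
```

```bash
python3 -m pendant '[{"jaw":0,"linear":[-0.1,0,0],"twist":0},{"jaw":0,"linear":[-0.05,0,0],"twist":0},{"jaw":0,"linear":[0,0,0],"twist":0},{"jaw":0,"linear":[0,0,0],"twist":0},{"jaw":0,"linear":[0,0,0],"twist":0},{"jaw":0,"linear":[0,0,0],"twist":0}]'
python3 -c "
from h import *
o=robot.get_obs(); print(o['ft_force'],o['position'])"
```

```text
time: 13.22
position: [0.5738, 0.0276, 0.0523]
tool_rot: [0.713, 0.701, 0.003, -0.002]
ft_force: [2.4, 19.3, 1.5]
grip_width: 0.0004
grip_force: 9.8
[ 2.38268963 19.27646555  1.54197913] [0.57379466 0.02762228 0.05225929]
```

Pushing 19 N against a solid stop, and the position is steady, so I hand in.

```bash
python3 -c "
from rig import robot
print(robot.hand_in())"
```

```text
the job is handed in; nothing more can be done
None
```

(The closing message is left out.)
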